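# Close the split housing on its dowels and hold it shut

### The arm

A 7-joint arm with a two-finger parallel gripper is mounted at the origin on the work surface; the furniture and walls round the work are solid. World frame = base frame: x ahead of the robot, y to its left, z up, the work surface at z = 0. Lengths are in m, angles in rad, forces in N, time in s.
With the tool pointing down it reaches from about 0.4 to 0.85 m from the base axis. Payload 6.9 kg.
Tool frame: the origin (TCP) lies at the very end of the fingers, on their centre line; the grasp point (between the pads) lies 19 mm behind it; z points along the fingers, y is the line along which they close (so a half turn about z gives the same grasp; the last joint's range is limited). The gripper opens to 85 mm and grips with 20 to 120 N. Pads are 22 mm wide; open, the fingers measure 114 mm over their backs; the gripper's body (76 mm by 85 mm) begins 54 mm behind the grasp point. The pads swing forward as they close: fully open they stand 13 mm farther back than shut.
Start: joints at [1.391, 0.507, -0.238, 1.5, 0.126, 1.149, -0.155], TCP at [0.176, -0.6, 0.203] pointing down, gripper open.
Joint ranges: [-3.08, 3.08], [-0.24, 2.05], [-1.43, 1.35], [0, 2.5], [-1.52, 4.66], [0.17, 1.96], [-2.89, 2.89]. Speed limits (rad/s): [2.39, 2.39, 3.14, 3.14, 3.14, 3.14, 3.14].

### API

Orientations are given as a unit quaternion [w, x, y, z].
In Python, from rig import readout, camera, calibration, r gives the robot as it stands.
- The arm moves only by the shell command python3 -m inch 'ROWS' [OPENING] [FORCE]. ROWS is a JSON list of rows, 1 to 8 of them, each of 4 numbers: dx, dy, dz in m, then a turn about the tool's z in rad; each row is the pose to reach, as a shift and turn from the pose commanded when the command began, along the tool's axes at that moment; what a row does not reach only later rows make up. A row lasts 1/12 s, in which the tool goes at most 0.0417 m and 0.125 rad, less where a joint would pass 70% of its speed; a pose out of reach is approached as far as the arm can. OPENING is the opening from 0.0 (shut) to 1.0 (fully open), set as the command begins (- or left out keeps the last). The fingers move at their own pace and stop on an object; FORCE is the grip in N (left out, the last holds). Time passes only in rows, so rows that do not move let the fingers close. It prints the time, the measured TCP pose, the force, the opening and the grip force at its end.
- readout.get_state(): the state, without advancing time (a new reading comes with each control period).
- camera(name): name is "side" or "top"; returns (picture, depth): 400x640x3 uint8, red, green, blue; 400x640 float32, m along the optical axis (not along the pixel's ray), 0 where there is no reading.
- calibration(name): a dict with "fov_y" (degrees; the focal length in pixels is half the picture's height over the tangent of half this angle, whatever the lens; pixels are square), "cx", "cy" (the principal point, pixels), "eye" and "attitude" of the camera in the world. Camera axes: x right, y down, z forward; pixel columns grow to the right and rows downward; lengths in m; the calibration is good to about 2 mm. A picture is of the moment at which its call begins. calibration takes no time and is no camera call.
- r.finish_job(): hands the job in; it is judged then, once.
The state is a dict: "t": time; "qpos": joint angles; "joint_vel": joint speeds; "joint_torque": joint torques, N m; "eef_pos": TCP position; "eef_rot": TCP orientation; "wrist_force": force on the tool from outside, world axes, zero at the start; "ft_torque": the same for the moment, N m; "width": opening from 0.0 (shut) to 1.0 (fully open); "gripper_force": force on a finger pad.
Only numpy, scipy, OpenCV 4.12 (cv2) and the standard library are available. Lean on these libraries where they do the work, as an engineer would, in place of code of your own. Each camera call takes 0.05 s, during which the arm holds its last target. There are 200 camera calls.

### The job

Close the split housing that stands screwed down in the middle of the bench: first lay the orange spacer plate squarely over the two dowels of the green lower half, flat down on it, and let go of it; then put the green cover on over the same dowels. A sprung brass pad pushes the cover up, so press the cover fully home against the plate and finish like that, with the gripper still holding the housing shut; leave the black battery pack and the aluminium block where they are.

Things in the scene. Friction and masses are not known exactly. Their poses are not given: they have to be found in the camera images.
- lower_half: green lower half of the housing, 120x50 mm (x, y) with a hollow middle, fixed on an aluminium base 160x80x8 mm that cannot move. Origin: centre of the base's underside, on the bench; x along the long side, z up. Mating face flat at z = 42 mm. Two upright steel dowels at x = +46 and -46 mm, y = 0: 8 mm in diameter, 32 mm tall above the mating face, the top 10 mm tapering to 3 mm.
- seat (a point): centre of the lower half's mating face (42 mm above the bench), midway between the dowels at their feet; axes as the lower half's
- pad (a joint): sprung brass pad, 22 mm in diameter, upright in the middle between the dowels. Value in m it is pushed down: 0 = free, its top 18 mm above the mating face (so it reaches 6 mm above the seated spacer plate); 0.006 = cover fully home on the plate. The spring pushes up with 5 N at 0 and 9 N at 0.006; the cover's own weight does not push it down.
- spacer_plate: loose orange plastic plate, 120x50x12 mm (x, y, z), about 0.09 kg, lying flat. Origin: centre of its underside; x along the long side, z up. Through holes of 10 mm diameter at x = +46 and -46 mm, y = 0, and a window 46x30 mm in the middle for the pad. Fits either way round (half turn). Can be gripped across its 50 mm width.
- cover: loose green cover (upper half), about 0.2 kg, standing upright on its flange. Flange 120x50x12 mm (x, y, z) with 10 mm through holes at x = +46 and -46 mm, y = 0; on it a step 66x42 mm up to z = 22 mm, and on that a black grip rib 56 mm long (x), 22 mm wide (y), up to z = 48 mm. Origin: centre of the flange's underside; x along the long side, z up. Fits either way round.
- battery_pack: bystander: black battery pack, 52x90x50 mm; origin at the centre of its underside
- alu_block: bystander: bare aluminium block with holes, 40x80x32 mm; origin at the centre of its underside
There are look-alikes about, which are no part of the job. Of the things that look like the spacer_plate, take the one that is farthest from the robot's base at the start.

How it is judged:
By the outcome, as a careful person would: the job done as asked, in the order asked, and still so for the second after the job is handed in, while the arm keeps its last pose, push and grip.
It also fails if it takes over 58 s, if anything falls off the work surface, if the arm or the gripper's body presses on something with over 40 N, if the wrist force passes 120 N, or if a joint passes its speed limit or range.

## Working session

There is one attempt and no reset: what is moved stays moved. The work goes in short steps, Python scripts to look and compute and a shell command to move; the robot and the scene stay as the last step left them, time stands still between calls to the robot, and variables do not carry over. Pictures are saved under pics/ and viewed, at most 10 in all, crops included, and the job is handed in when it is done.

```bash
mkdir -p pics; ls; python3 - <<'E'
from rig import readout,camera,calibration,r
import cv2,numpy as np
for n in("top","side"):
    p,d=camera(n);np.savez(f"pics/{n}0.npz",p=p,d=d);cv2.imwrite(f"pics/{n}0.png",p[:,:,::-1]);print(n,calibration(n))
s=readout.get_state();print(s)
E
```

```text
pics
top {'fov_y': 55.05808899489375, 'cx': 323.82205738244363, 'cy': 203.54745671849412, 'eye': array([0.4789216 , 0.02267672, 0.97999902]), 'attitude': array([ 0.01569264, -0.70092006,  0.71283683, -0.01812376])}
side {'fov_y': 49.38971825875092, 'cx': 316.28076816256015, 'cy': 201.45616495204834, 'eye': array([0.20938066, 0.7299143 , 0.71307525]), 'attitude': array([ 0.0928337 , -0.18214338,  0.88807743, -0.41173313])}
{'t': 0.1, 'qpos': array([ 1.39150593,  0.50823029, -0.23750873,  1.50102003,  0.12572123,
        1.14889835, -0.15480888]), 'joint_vel': array([-9.47091013e-04, -5.78322889e-04,  8.33769329e-04, -9.04202603e-04,
        1.11457054e-05,  9.30787213e-05,  3.23964126e-04]), 'joint_torque': array([-5.29867597e-03, -6.21836042e+01, -2.19510086e+00, -2.50204253e+01,
        1.24043794e-02,  7.71444524e-03, -3.71388330e-05]), 'eef_pos': array([ 0.17537096, -0.59938601,  0.20273486]), 'eef_rot': array([-7.70805944e-04,  9.89879315e-01,  1.41909573e-01, -1.40898724e-04]), 'wrist_force': array([-0.48011211,  0.58527293, -0.99024075]), 'ft_torque': array([ 0.00983696,  0.03878507, -0.0113769 ]), 'gripper_force': 0.0, 'width': 0.9934972763743608}
```

View pics/top0.png

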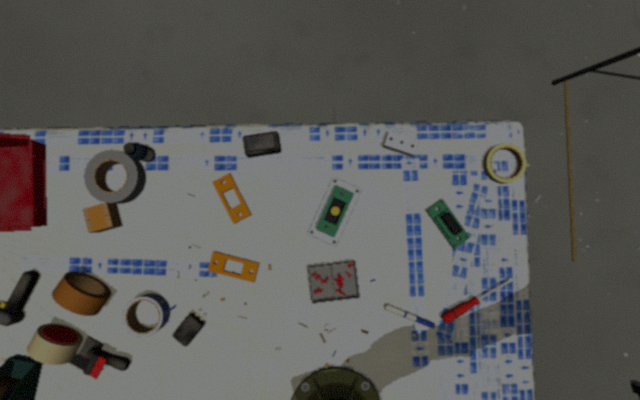

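View pics/side0.png

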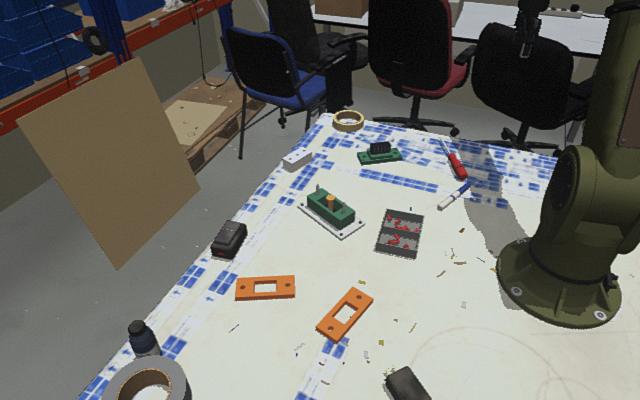

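The top view shows two orange candidates, at (232,198) and (234,265). The robot base is at the bottom (335,400), so (232,198) is the farthest and fits the description. The lower half is at (334,211), the cover at (447,223), the battery at (262,144) and the aluminium block at (402,143). I'll measure these and confirm in a crop.

```bash
cat > h.py <<'E'
from rig import readout,camera,calibration,r
import cv2,numpy as np
from scipy.spatial.transform import Rotation as R
def cloud(n,p,d):
    c=calibration(n);f=200/np.tan(np.radians(c['fov_y']/2))
    v,u=np.mgrid[:400,:640]
    q=np.stack([(u-c['cx'])/f*d,(v-c['cy'])/f*d,d],-1)
    a=c['attitude'];M=R.from_quat([a[1],a[2],a[3],a[0]]).as_matrix()
    return q@M.T+c['eye']
def rect(P):
    (x,y),(w,h),a=cv2.minAreaRect((P[:,:2]*1000).astype(np.float32))
    if w<h:a+=90;w,h=h,w
    return np.round([x,y,w,h,a%180],1)
def box(n,p,W,d,win,col,z0,z1):
    x0,y0,x1,y1=win
    hsv=cv2.cvtColor(p,cv2.COLOR_RGB2HSV)
    H=hsv[...,0];S=hsv[...,1]
    m={'o':(H<20)&(S>120),'g':(H>45)&(H<95)&(S>80),'any':H>=0}[col]&(d>0)&(W[...,2]>z0)&(W[...,2]<z1)
    k=np.zeros_like(m);k[y0:y1,x0:x1]=1;m&=k
    return m
E
python3 - <<'E'
from h import *
for n,wins in(("top",dict(plA=((205,165,260,228),'o',.004,.03),plB=((200,245,265,290),'o',.004,.03),cov=((415,190,480,255),'g',.004,.04),low=((300,170,370,250),'g',.03,.06),base=((300,170,370,250),'any',.003,.02),rib=((415,190,480,255),'any',.04,.07),pad=((300,170,370,250),'any',.052,.07),bat=((235,125,290,165),'any',.03,.08),alu=((375,125,425,160),'any',.015,.05))),
  ("side",dict(plA=((225,265,305,310),'o',.004,.03),low=((300,180,365,240),'g',.03,.06),cov=((350,140,410,170),'g',.004,.018),rib=((350,135,410,170),'any',.04,.07),plB=((310,280,380,345),'o',.004,.03)))):
    z=np.load(f"pics/{n}0.npz");p,d=z['p'],z['d'];W=cloud(n,p,d)
    for k,w in wins.items():
        P=W[box(n,p,W,d,*w)]
        if len(P)>5:print(n,k,len(P),rect(P),'zmed',np.round(np.percentile(P[:,2],[10,50,90])*1000,1))
p=np.load("pics/top0.npz")['p'][:,:,::-1]
cv2.imwrite("pics/c1.png",cv2.resize(p[125:295,200:480],(784,476),interpolation=cv2.INTER_CUBIC))
E
```

```text
top plA 644 [543.2 253.2 118.   49.1  26.5] zmed [ 7.8 10.4 12.6]
top plB 664 [371.1 249.1 117.8  49.4  74.8] zmed [ 7.9 10.5 12.7]
top cov 595 [ 469.4 -292.   120.1   49.1   35.6] zmed [ 9.  11.9 22.4]
top low 529 [505.9  -6.4 115.2  47.3 155. ] zmed [38.3 40.5 42.6]
top base 1223 [507.8 -11.8 183.3 166.6 178.1] zmed [ 4.4  7.2 11. ]
top rib 217 [ 470.3 -292.2   56.    23.3   33.1] zmed [43.5 46.4 48.8]
top pad 76 [505.2  -6.   95.5  19.8 161.1] zmed [56.8 59.  66.1]
top bat 707 [678.4 173.7  90.1  51.7  97.3] zmed [32.4 42.2 45.8]
top alu 554 [ 675.6 -176.1   80.1   41.9   70.9] zmed [26.3 30.3 32.8]
side plA 1030 [542.5 255.4 119.3  53.2  26.7] zmed [ 7.9 11.5 13.2]
side low 351 [504.7  -3.6 119.4  49.7 153.9] zmed [40.  41.7 43.2]
side cov 229 [ 469.9 -290.4  118.    54.    34.2] zmed [ 7.3 11.4 13.4]
side rib 119 [ 468.7 -290.6   56.    25.3   38.2] zmed [41.7 46.7 48.5]
side plB 1182 [369.8 250.9 121.8  51.7  74.6] zmed [ 8.7 11.7 13.4]
```

View pics/c1.png

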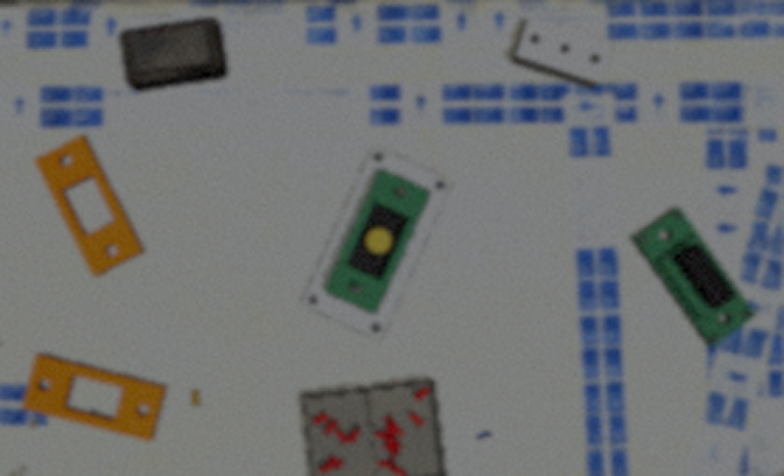

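The crop confirms it: the far orange plate is at upper left (crop 90,205), i.e. 0.60 m from the base against 0.45 m for the other at (95,397). The housing is at crop (375,240) with its brass pad, the cover at (692,275).

```bash
cat > go.py <<'E'
import sys,numpy as np
from scipy.spatial.transform import Rotation as R
from rig import readout
x,y,z,yaw=map(float,sys.argv[1:5]) # mm, deg
s=readout.get_state();q=s['eef_rot'];M=R.from_quat([q[1],q[2],q[3],q[0]])
d=M.inv().apply(np.array([x,y,z])/1000-s['eef_pos'])
m=M.as_matrix();cy=np.degrees(np.arctan2(m[1,0],m[0,0]))
t=np.radians((cy-yaw+90)%180-90)
print(np.round(d,4),round(t,4),'rows',round(np.linalg.norm(d)/.0417,1),'yaw',round(cy,2),'tilt',np.round(m[:2,2],4),'p',np.round(s['eef_pos']*1000,1),'F',np.round(s['wrist_force'],1),'t',s['t'],'w',round(s['width'],3),'q7',round(s['qpos'][6],2))
E
python3 go.py 520 -250 200 26.6
```

```text
[ 0.4289 -0.2385  0.0031] -0.1795 rows 11.8 yaw 16.32 tilt [-0.0005  0.0015] p [ 175.4 -599.4  202.7] F [-0.5  0.6 -1. ] t 0.1 w 0.993 q7 -0.15
```

```bash
python3 -m inch '[[0.429,-0.2385,0,-0.18],[0.429,-0.2385,0,-0.18],[0.429,-0.2385,0,-0.18],[0.429,-0.2385,0,-0.18],[0.429,-0.2385,0,-0.18],[0.429,-0.2385,0,-0.18],[0.429,-0.2385,0,-0.18],[0.429,-0.2385,0,-0.18]]' 1.0 40
python3 go.py 543 253.5 120 26.6
```

```text
t: 0.77
eef_pos: [0.4105, -0.3608, 0.2033]
eef_rot: [-0.0, 0.973, 0.23, -0.0]
wrist_force: [0.5, -1.1, -0.4]
width: 1.001
gripper_force: 0.0
[ 0.3937 -0.4898  0.0834] 0.0003 rows 15.2 yaw 26.62 tilt [-0.0004  0.0003] p [ 410.5 -360.8  203.3] F [ 0.5 -1.1 -0.4] t 0.7667 w 1.001 q7 -0.59
```

```bash
python3 -m inch '[[0.394,-0.49,0,0],[0.394,-0.49,0,0],[0.394,-0.49,0,0],[0.394,-0.49,0,0],[0.394,-0.49,0,0],[0.394,-0.49,0,0],[0.394,-0.49,0,0],[0.394,-0.49,0,0]]' | head -2
python3 go.py 543 253.5 120 26.6
```

```text
t: 1.43
eef_pos: [0.4797, -0.0348, 0.2034]
[ 0.1857 -0.2294  0.0834] 0.0002 rows 7.4 yaw 26.61 tilt [-0.0002 -0.0002] p [479.7 -34.8 203.4] F [ 1.6 -0.1  0.5] t 1.4333 w 0.997 q7 -1.27
```

```bash
python3 -m inch '[[0.1857,-0.2294,0.02,0],[0.1857,-0.2294,0.02,0],[0.1857,-0.2294,0.02,0],[0.1857,-0.2294,0.02,0],[0.1857,-0.2294,0.083,0],[0.1857,-0.2294,0.083,0],[0.1857,-0.2294,0.083,0],[0.1857,-0.2294,0.083,0]]' | head -2
python3 go.py 543 253.5 25 26.6
```

```text
t: 2.1
eef_pos: [0.5418, 0.2562, 0.1179]
[-0.      0.0032  0.0929] 0.0043 rows 2.2 yaw 26.84 tilt [-0.0026  0.0015] p [541.8 256.2 117.9] F [-1.   1.   0.7] t 2.1 w 1.0 q7 -1.87
```

```bash
python3 -m inch '[[0,0.0,0.04,0],[0,0.0,0.08,0],[0,0.0,0.09,0],[0,0.0,0.1,0],[0,0,0.1,0],[0,0,0.1,0]]' | head -2
python3 go.py 543 253.5 0 26.6
```

```text
t: 2.6
eef_pos: [0.5439, 0.2518, 0.0217]
[-0.0001 -0.0019  0.0217] -0.0 rows 0.5 yaw 26.6 tilt [0.0012 0.0006] p [543.9 251.8  21.7] F [ 0.9 -0.2  0.1] t 2.6 w 0.997 q7 -1.94
```

```bash
python3 -m inch '[[0,-0.0015,0.015,0],[0,-0.0015,0.0207,0],[0,-0.0015,0.0207,0],[0,-0.0015,0.0207,0]]' | tail -4
python3 go.py 543 253.5 0 26.6
python3 -m inch '[[0,0,0,0],[0,0,0,0],[0,0,0,0],[0,0,0,0],[0,0,0,0],[0,0,0,0],[0,0,0,0],[0,0,0,0]]' 0.0 50
python3 go.py 543 253.5 0 26.6
```

```text
eef_rot: [-0.0, 0.973, 0.23, 0.001]
wrist_force: [0.7, 0.6, 0.9]
width: 0.997
gripper_force: 0.0
[ 0.0002 -0.0005  0.001 ] 0.0002 rows 0.0 yaw 26.61 tilt [0.0011 0.0004] p [543. 253.   1.] F [0.7 0.6 0.9] t 2.9333 w 0.997 q7 -1.95
t: 3.6
eef_pos: [0.5424, 0.253, -0.0002]
eef_rot: [-0.0, 0.973, 0.23, -0.0]
wrist_force: [-0.7, -0.2, 0.1]
width: 0.0
gripper_force: 0.0
[ 0.0008 -0.0002 -0.0002] 0.0005 rows 0.0 yaw 26.63 tilt [-0.0001 -0.    ] p [ 5.424e+02  2.530e+02 -2.000e-01] F [-0.7 -0.2  0.1] t 3.6 w 0.0 q7 -1.95
```

```bash
python3 - <<'E'
from h import *
p,d=camera('side');q,e=camera('top')
a=cv2.resize(p[180:330,190:390,::-1],(600,450),interpolation=cv2.INTER_CUBIC)
b=cv2.resize(q[150:300,205:271,::-1],(198,450),interpolation=cv2.INTER_CUBIC)
cv2.imwrite("pics/c2.png",np.hstack([a,b]))
W=cloud('side',p,d);P=W[box('side',p,W,d,(200,240,320,330),'o',.004,.03)];print(rect(P))
E
```

```text
[539.9 256.7 277.7  95.7   0. ]
```

View pics/c2.png

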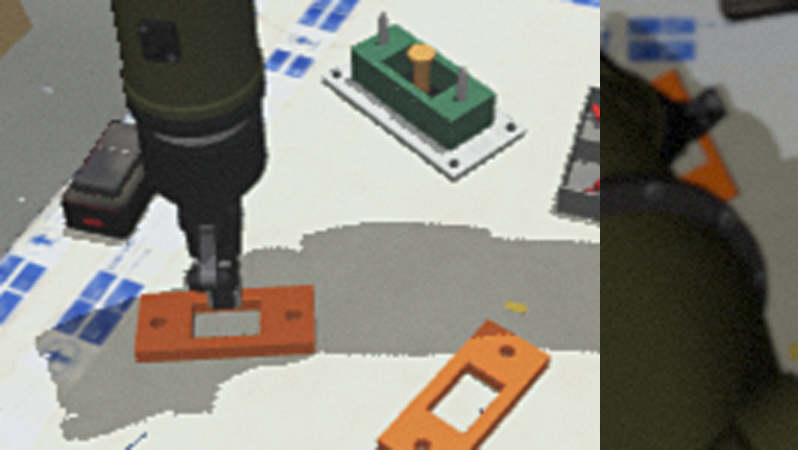

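The fingers shut over the plate without holding it. The plate is still in place (side crop 225,322) and the fingertips show at crop (225,305), too high or offset. I'll measure the fingertip by depth.

```bash
python3 - <<'E'
from h import *
p,d=camera('side');W=cloud('side',p,d)
# crop(225,305)-> full
for v in range(262,296,2):
    u=265;print(v,[tuple(np.round(W[v,uu]*1000).astype(int)) +tuple(p[v,uu]//10) for uu in (259,263,267)])
E
```

```text
262 [(np.int64(521), np.int64(294), np.int64(133), np.uint8(8), np.uint8(7), np.uint8(8)), (np.int64(523), np.int64(278), np.int64(115), np.uint8(3), np.uint8(3), np.uint8(2)), (np.int64(523), np.int64(266), np.int64(103), np.uint8(3), np.uint8(3), np.uint8(3))]
264 [(np.int64(520), np.int64(295), np.int64(128), np.uint8(7), np.uint8(7), np.uint8(8)), (np.int64(531), np.int64(267), np.int64(95), np.uint8(3), np.uint8(3), np.uint8(3)), (np.int64(524), np.int64(264), np.int64(95), np.uint8(3), np.uint8(3), np.uint8(3))]
266 [(np.int64(520), np.int64(297), np.int64(126), np.uint8(8), np.uint8(9), np.uint8(9)), (np.int64(538), np.int64(259), np.int64(78), np.uint8(4), np.uint8(3), np.uint8(4)), (np.int64(526), np.int64(262), np.int64(86), np.uint8(3), np.uint8(3), np.uint8(3))]
268 [(np.int64(518), np.int64(300), np.int64(123), np.uint8(10), np.uint8(10), np.uint8(11)), (np.int64(517), np.int64(289), np.int64(113), np.uint8(10), np.uint8(10), np.uint8(10)), (np.int64(527), np.int64(262), np.int64(80), np.uint8(3), np.uint8(3), np.uint8(3))]
270 [(np.int64(517), np.int64(302), np.int64(12
[... 2686 characters left out ...]
np.int64(546), np.int64(258), np.int64(0), np.uint8(14), np.uint8(14), np.uint8(13)), (np.int64(539), np.int64(255), np.int64(0), np.uint8(14), np.uint8(15), np.uint8(14))]
292 [(np.int64(546), np.int64(273), np.int64(11), np.uint8(15), np.uint8(11), np.uint8(8)), (np.int64(538), np.int64(271), np.int64(12), np.uint8(16), np.uint8(10), np.uint8(6)), (np.int64(530), np.int64(268), np.int64(13), np.uint8(17), np.uint8(8), np.uint8(5))]
294 [(np.int64(543), np.int64(279), np.int64(13), np.uint8(17), np.uint8(8), np.uint8(4)), (np.int64(535), np.int64(276), np.int64(13), np.uint8(17), np.uint8(8), np.uint8(5)), (np.int64(527), np.int64(274), np.int64(15), np.uint8(16), np.uint8(8), np.uint8(4))]
```

```bash
python3 - <<'E'
from h import *
p,d=camera('side');W=cloud('side',p,d)*1000
m=(d>0)&(np.hypot(W[...,0]-542,W[...,1]-253)<75)&(W[...,2]>16)&(W[...,2]<260)
P=W[m];a=np.radians(26.6)
X=(P[:,0]-542)*np.cos(a)+(P[:,1]-253)*np.sin(a);Y=-(P[:,0]-542)*np.sin(a)+(P[:,1]-253)*np.cos(a)
for z in range(16,260,8):
    k=(P[:,2]>=z)&(P[:,2]<z+8)
    if k.sum():print(z,k.sum(),'X',np.round(np.percentile(X[k],[2,50,98])),'Y',np.round(np.percentile(Y[k],[2,50,98])))
E
python3 -c "
import numpy as np
from rig import readout;s=readout.get_state();print(s['eef_pos'],s['qpos'])"
```

```text
24 3 X [-9. -9.  8.] Y [6. 7. 8.]
32 27 X [-11.  -6.  10.] Y [-2.  8. 14.]
40 27 X [-11.  -1.  10.] Y [-4. 12. 15.]
48 18 X [-9. -1.  6.] Y [ 9. 14. 16.]
64 3 X [-12. -12. -12.] Y [ 8. 11. 13.]
72 11 X [-14. -12.  -2.] Y [ 3. 11. 27.]
80 14 X [-12. -12.  -8.] Y [14. 21. 37.]
88 33 X [-16.  -7.  16.] Y [15. 16. 46.]
96 33 X [-17.  -9.  16.] Y [ 9. 17. 49.]
104 22 X [-17.  -9.  16.] Y [10. 18. 60.]
112 96 X [-16.  -5.  17.] Y [14. 57. 63.]
120 96 X [-19.  -2.  18.] Y [18. 52. 60.]
128 94 X [-20.  -3.  19.] Y [13. 36. 48.]
136 56 X [-11.  -1.  10.] Y [23. 38. 43.]
144 46 X [-11.  -2.   9.] Y [31. 37. 40.]
152 61 X [-34.  -3.  28.] Y [15. 36. 39.]
160 132 X [-35.  -5.  33.] Y [12. 33. 38.]
168 135 X [-37.  -4.  34.] Y [ 8. 33. 38.]
176 128 X [-37.  -8.  32.] Y [ 4. 33. 38.]
184 139 X [-36.  -4.  34.] Y [10. 33. 38.]
192 178 X [-36.  -4.  33.] Y [ 9. 31. 39.]
200 197 X [-37.  -5.  32.] Y [ 3. 28. 37.]
208 6 X [-34. -14.  17.] Y [19. 33. 35.]
216 180 X [-40.  -6.  37.] Y [ 4. 35. 41.]
224 136 X [-39.  -3.  33.] Y [11. 36. 41.]
232 224 X [-40.  -6.  37.] Y [ 4. 33. 42.]
240 169 X [-39.  -5.  34.] Y [ 4. 33. 40.]
248 173 X [-37.  -5.  35.] Y [10. 34. 40.]
256 83 X [-38.  -7.  33.] Y [ 8. 33. 39.]
[ 5.42445661e-01  2.52984642e-01 -2.17449794e-04] [-0.23448241  0.71183353 -0.39439249  1.80007559  0.39592898  0.70843389
 -1.95313833]
```

The side-camera depth puts the shut fingertips about 26 mm above where the readout says the TCP is, while x and y agree. The bench and plate heights check out in the same picture, so the TCP z reading is not the real fingertip height. I'll open and go lower with force checks.

```bash
python3 -m inch '[[0,0,0,0],[0,0,0,0],[0,0,0,0],[0,0,0,0],[0,0,0,0],[0,0,0,0]]' 1.0 50 | tail -2
python3 -m inch '[[0,0,0.006,0],[0,0,0.012,0],[0,0,0.012,0]]' | grep -E "pos|force"
python3 -m inch '[[0,0,0.006,0],[0,0,0.012,0],[0,0,0.012,0],[0,0,0.012,0]]' | grep -E "pos|force"
python3 -m inch '[[0,0,0,0],[0,0,0,0],[0,0,0,0],[0,0,0,0],[0,0,0,0],[0,0,0,0],[0,0,0,0]]' 0.0 50
python3 go.py 543 253.5 0 26.6
```

```text
width: 0.844
gripper_force: 0.0
eef_pos: [0.5417, 0.2524, -0.0137]
wrist_force: [-1.1, 0.0, 0.3]
gripper_force: 0.0
eef_pos: [0.5421, 0.2528, -0.0248]
wrist_force: [0.5, 0.4, -0.2]
gripper_force: 0.0
t: 5.47
eef_pos: [0.5427, 0.2531, -0.0235]
eef_rot: [-0.0, 0.973, 0.23, 0.0]
wrist_force: [-0.4, -1.1, 4.9]
width: 0.561
gripper_force: 51.6
[ 0.0004 -0.0002 -0.0235] 0.0006 rows 0.6 yaw 26.63 tilt [0.0008 0.0003] p [542.7 253.1 -23.5] F [-0.4 -1.1  4.9] t 5.4667 w 0.561 q7 -1.97
```

```bash
python3 -m inch '[[0,0,-0.04,0],[0,0,-0.08,0],[0,0,-0.12,0],[0,0,-0.14,0],[0,0,-0.14,0]]' - 60| grep -E "pos|force|width"
python3 go.py 505.5 -6 115 -25
```

```text
eef_pos: [0.545, 0.2546, 0.1212]
wrist_force: [0.8, 0.8, -1.0]
width: 0.558
gripper_force: 62.9
[-0.1521  0.2153  0.0048] 0.9009 rows 6.3 yaw 26.62 tilt [0.0079 0.0039] p [545.  254.6 121.2] F [ 0.8  0.8 -1. ] t 5.8833 w 0.558 q7 -1.87
```

```bash
python3 -m inch '[[-0.15,0.214,0.003,0.9],[-0.15,0.214,0.003,0.9],[-0.15,0.214,0.003,0.9],[-0.15,0.214,0.003,0.9],[-0.15,0.214,0.003,0.9],[-0.15,0.214,0.003,0.9],[-0.15,0.214,0.003,0.9],[-0.15,0.214,0.003,0.9]]' | head -1
python3 -m inch '[[0,0,0,0],[0,0,0,0],[0,0,0,0]]'|tail -4
python3 go.py 505.5 -6 100 -25
python3 - <<'E'
from h import *
p,d=camera('side');q,e=camera('top')
np.savez("pics/held.npz",p=p,d=d,q=q,e=e)
cv2.imwrite("pics/c3.png",cv2.resize(p[110:260,240:440,::-1],(800,600),interpolation=cv2.INTER_CUBIC))
for n,p,d,w in(('side',p,d,(240,100,440,260)),('top',q,e,(260,120,420,290))):
    W=cloud(n,p,d);P=W[box(n,p,W,d,w,'o',.11,.19)];print(n,len(P),rect(P),np.percentile(P[:,2],[5,50,95]))
E
```

```text
t: 6.55
eef_rot: [-0.0, 0.977, -0.213, -0.0]
wrist_force: [0.4, 0.1, -2.1]
width: 0.556
gripper_force: 62.9
[0.002  0.0016 0.0125] 0.0061 rows 0.3 yaw -24.65 tilt [-0.0003  0.0008] p [504.4  -3.8 112.5] F [ 0.4  0.1 -2.1] t 6.8 w 0.556 q7 -2.18
side 560 [506.4   2.1 120.2  63.6 153.9] [0.13869799 0.14694702 0.14916653]Traceback (most recent call last):
  File "<stdin>", line 6, in <module>
    return _quantile_unchecked(
        a, q, axis, out, overwrite_input, method, keepdims, weights)
    return _ureduce(a,
                    func=_quantile_ureduce_func,
    ...<5 lines>...
                    overwrite_input=overwrite_input,
                    method=method)
    r = func(a, **kwargs)
    result = _quantile(arr,
                       quantiles=q,
    ...<2 lines>...
                       out=out,
                       weights=wgt)
    slices_having_nans = np.isnan(arr[-1, ...])
                                  ~~~^^^^^^^^^
IndexError: index -1 is out of bounds for axis 0 with size 0
```

View pics/c3.png

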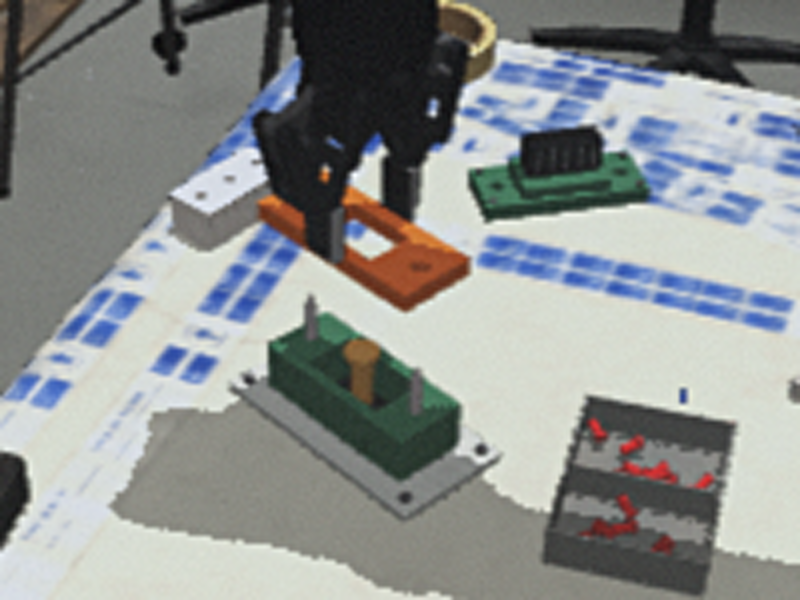

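Side crop: the plate is held level with its near hole at (421,266). The dowel tips are at (311,297) and (417,370), the dowel feet at (311,340) and (417,413), and the pad top at (361,347). Next I'll turn these into positions.

```bash
cat >> h.py <<'E'
def ray(n,u,v,z):
    c=calibration(n);f=200/np.tan(np.radians(c['fov_y']/2));a=c['attitude']
    w=R.from_quat([a[1],a[2],a[3],a[0]]).apply([(u-c['cx'])/f,(v-c['cy'])/f,1])
    return np.round((c['eye']+w*(z-c['eye'][2])/w[2])*1000,1)
E
python3 - <<'E'
from h import *
S=lambda x,y,z:ray('side',240+x/4-.5,110+y/4-.5,z)
print('tips',S(311,297,.074),S(417,370,.074),'feet',S(311,340,.042),S(417,413,.042),'pad',S(361,347,.060))
print('hole',S(421,266,.148))
T=lambda x,y,z:ray('top',200+x/2.8-.5,125+y/2.8-.5,z)
print('top dowels',T(399,190,.06),T(355,287,.06),'pad',T(378,240,.06),'base screws',T(378,156,.008),T(440,185,.008),T(313,300,.008),T(375,328,.008))
z=np.load('pics/side0.npz');p,d=z['p'],z['d'];W=cloud('side',p,d)*1000
m=np.zeros(d.shape,bool);m[175:240,300:365]=1;m&=(W[...,2]>58)&(W[...,2]<85)&(d>0)
P=W[m];
for k in (P[:,0]>530,P[:,0]<485,(abs(P[:,0]-505)<16)):print(len(P[k]),np.round(np.median(P[k],0),1),P[k].max(0).round(1))
m=cloud('top',*[np.load('pics/top0.npz')[i] for i in 'pd'])*1000
k=np.zeros(d.shape,bool);k[170:250,300:370]=1;P=m[k&(m[...,2]>58)]
for k in (P[:,0]>530,P[:,0]<485,(abs(P[:,0]-505)<16)):print('top',len(P[k]),np.round(np.median(P[k],0),1) if k.any() else '')
E
```

```text
tips [546.2 -23.9  74. ] [463.5  15.2  74. ] feet [546.  -22.3  42. ] [462.4  15.6  42. ] pad [507.1  -7.5  60. ]
hole [463.1  15.5 148. ]
top dowels [549.1 -25.   60. ] [466.6  14.2  60. ] pad [506.5  -6.2  60. ] base screws [584.4  -9.2   8. ] [557. -65.   8.] [454.9  51.8   8. ] [428.8  -3.7   8. ]
17 [545.7 -23.7  63.6] [549.9 -20.2  73.1]
18 [462.2  15.9  65.8] [465.1  20.8  73.1]
40 [504.3  -3.7  59.6] [514.2   5.3  62.2]
top 9 [546.9 -24.6  67.4]
top 34 [478.9  22.7 980. ]
top 42 [504.8  -6.2  59.3]
```

The side camera's view of the held hole agrees with the readout to about 0.5 mm in x and y. In the same frame the housing centre is at (504.5,-3.8) with yaw about -25.1°, so the plate is already nearly aligned. Lowering over the dowel tapers.

```bash
python3 -m inch '[[0,0,0.03,0.007],[0,0,0.05,0.007],[0,0,0.055,0.007],[0,0,0.055,0.007],[0,0,0.055,0.007]]' | grep -E "force"
python3 go.py 504.4 -3.9 48 -25.1
python3 -m inch '[[0,0,0.005,0],[0,0,0.01,0],[0,0,0.01,0]]' | grep -E "pos|force"
python3 go.py 504.4 -3.9 40 -25.1
```

```text
wrist_force: [-0.1, 0.0, -1.7]
gripper_force: 62.8
[-0.0006 -0.001   0.0102] -0.0029 rows 0.2 yaw -25.27 tilt [-0.0001  0.0003] p [504.6  -5.   58.2] F [-0.1  0.  -1.7] t 7.3167 w 0.556 q7 -2.22
eef_pos: [0.5043, -0.0056, 0.0476]
wrist_force: [-0.7, 0.3, -1.4]
gripper_force: 62.9
[-0.0006 -0.0016  0.0076] -0.0041 rows 0.2 yaw -25.33 tilt [0.0001 0.    ] p [504.3  -5.6  47.6] F [-0.7  0.3 -1.4] t 7.5667 w 0.557 q7 -2.22
```

```bash
python3 -m inch '[[-0.0006,-0.0015,0.003,-0.004],[-0.0006,-0.0015,0.007,-0.004],[-0.0006,-0.0015,0.007,-0.004]]' | grep -E "force"
python3 go.py 504.4 -3.9 30 -25.1
python3 -m inch '[[0,0,0.005,0],[0,0,0.009,0],[0,0,0.009,0]]' | grep -E "pos|force"
python3 go.py 504.4 -3.9 20 -25.1
```

```text
wrist_force: [-0.2, -1.7, -0.6]
gripper_force: 62.9
[-0.0001 -0.0004  0.0104] -0.0003 rows 0.2 yaw -25.12 tilt [-0.0002 -0.0004] p [504.3  -4.3  40.4] F [-0.2 -1.7 -0.6] t 7.8167 w 0.56 q7 -2.23
eef_pos: [0.5043, -0.0045, 0.0311]
wrist_force: [0.8, -3.0, -1.2]
gripper_force: 62.9
[-0.0001 -0.0006  0.0111] -0.0007 rows 0.3 yaw -25.14 tilt [-0.0005 -0.0004] p [504.3  -4.5  31.1] F [ 0.8 -3.  -1.2] t 8.0667 w 0.557 q7 -2.23
```

```bash
python3 -m inch '[[0,0.0005,0.005,0],[0,0.0005,0.01,0],[0,0.0005,0.011,0],[0,0.0005,0.011,0]]' | grep -E "pos|force"
python3 -m inch '[[0,0,0.001,0],[0,0,0.002,0],[0,0,0.002,0]]' | grep -E "pos|force"
```

```text
eef_pos: [0.504, -0.0046, 0.0203]
wrist_force: [0.6, -2.4, -1.8]
gripper_force: 62.9
eef_pos: [0.5042, -0.0045, 0.0188]
wrist_force: [0.6, -2.8, -1.3]
gripper_force: 62.9
```

```bash
python3 -m inch '[[0,0,0.001,0],[0,0,0.002,0],[0,0,0.002,0]]' | grep -E "pos|force"
python3 -m inch '[[0,0,0.001,0],[0,0,0.002,0],[0,0,0.002,0]]' | grep -E "pos|force"
```

```text
eef_pos: [0.5044, -0.0046, 0.0185]
wrist_force: [-4.3, -2.4, 20.3]
gripper_force: 65.3
eef_pos: [0.5044, -0.0046, 0.0183]
wrist_force: [-10.8, -3.2, 45.1]
gripper_force: 67.9
```

The plate touched at a readout of 18.5, exactly where the mating face was expected. Releasing.

```bash
python3 -m inch '[[0,0,-0.002,0],[0,0,-0.002,0],[0,0,-0.002,0],[0,0,-0.002,0],[0,0,-0.002,0],[0,0,-0.002,0],[0,0,-0.002,0]]' 1.0 | grep -E "pos|force|width"
python3 -m inch '[[0,0,-0.01,0],[0,0,-0.05,0],[0,0,-0.09,0],[0,0,-0.13,0],[0,0,-0.17,0],[0,0,-0.18,0],[0,0,-0.18,0]]' | grep -E "pos|force|width"
python3 go.py 469.5 -291.5 200 34.5
python3 - <<'E'
from h import *
p,d=camera('side');np.savez("pics/s4.npz",p=p,d=d)
cv2.imwrite("pics/c4.png",np.hstack([cv2.resize(p[165:245,295:375,::-1],(400,400),interpolation=cv2.INTER_CUBIC),cv2.resize(p[125:185,345:425,::-1],(400,400),interpolation=cv2.INTER_CUBIC)]))
W=cloud('side',p,d);P=W[box('side',p,W,d,(290,160,380,245),'o',.049,.062)];print(rect(P),np.percentile(P[:,2],[5,50,95]))
for x0,y0 in((0,0),):
  X=P[:,0]*1000;
  print('z far/near end',np.median(P[X>540,2]),np.median(P[X<470,2]))
E
```

```text
eef_pos: [0.504, -0.0043, 0.0164]
wrist_force: [-0.6, -0.4, -0.1]
width: 0.997
gripper_force: 0.0
eef_pos: [0.5062, -0.0042, 0.2012]
wrist_force: [0.3, 0.3, -0.1]
width: 1.001
gripper_force: 0.0
[0.0887 0.2757 0.0009] -1.0405 rows 6.9 yaw -25.11 tilt [ 0.0076 -0.    ] p [506.2  -4.2 201.2] F [ 0.3  0.3 -0.1] t 10.3167 w 1.001 q7 -2.15
[505.4  -3.9 122.1  51.5 154.7] [0.05051181 0.05368952 0.05871166]
z far/near end 0.05373134635470678 0.0534464846808646
```

View pics/c4.png

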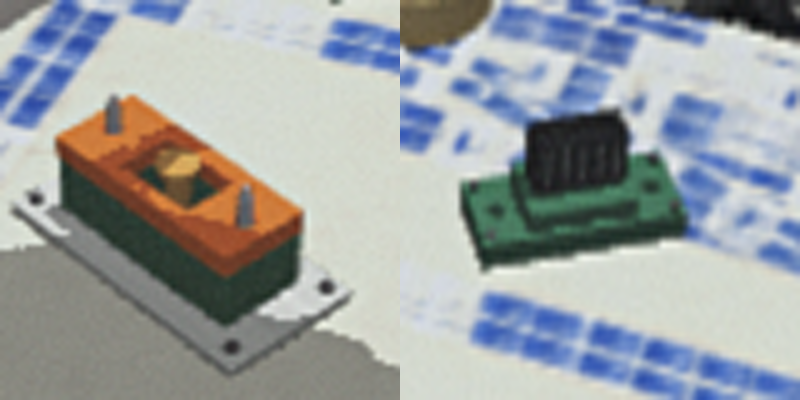

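The plate lies flat on the housing: both ends are at z≈53.6 mm, and the dowels come through at (115,115) and (246,205). The cover is at the right of the crop with holes at (497,210) and (651,187).

```bash
python3 - <<'E'
from h import *
S=lambda x,y,z:ray('side',345+(x-400)/5-.5,125+y*60/400-.5,z)
a,b=S(497,210,.012),S(651,187,.012);print(a,b,(a+b)/2,np.linalg.norm(a-b),np.degrees(np.arctan2(*(b-a)[1::-1])))
c=[S(*t,.048) for t in((527,118),(620,112))];print('rib far top',c,)
T=lambda x,y,z:ray('top',200+x/2.8-.5,125+y/2.8-.5,z)
a,b=T(664,234,.012),T(723,317,.012);print('top',a,b,(a+b)/2,np.linalg.norm(a-b),np.degrees(np.arctan2(*(a-b)[1::-1])))
E
```

```text
[ 507.4 -266.3   12. ] [ 431.4 -316.6   12. ] [ 469.4  -291.45   12.  ] 91.13775287991251 -146.50173138468807
rib far top [array([ 498.8, -287.2,   48. ]), array([ 451.7, -311.5,   48. ])]
top [ 509.  -265.8   12. ] [ 433.5 -316.6   12. ] [ 471.25 -291.2    12.  ] 90.99939560238849 33.93454666190928
```

```bash
python3 -m inch '[[0.0887,0.2757,0,-1.04],[0.0887,0.2757,0,-1.04],[0.0887,0.2757,0,-1.04],[0.0887,0.2757,0,-1.04],[0.0887,0.2757,0,-1.04],[0.0887,0.2757,0,-1.04],[0.0887,0.2757,0,-1.04],[0.0887,0.2757,0,-1.04]]' | head -1;python3 -m inch '[[0,0,0,0],[0,0,0,0],[0,0,0,0]]' |head -1; python3 go.py 469.5 -291 70 35
```

```text
t: 11.03
t: 11.28
[0.0016 0.0022 0.1257] -0.1088 rows 3.0 yaw 28.77 tilt [-0.0016  0.0023] p [ 467.2 -290.1  195.7] F [-0.8  0.9 -0.1] t 11.2833 w 0.999 q7 -0.73
```

```bash
python3 -m inch '[[0.0012,0.0025,0.04,-0.086],[0.0012,0.0025,0.08,-0.086],[0.0012,0.0025,0.12,-0.086],[0.0012,0.0025,0.126,-0.086],[0.0012,0.0025,0.126,-0.086],[0.0012,0.0025,0.126,-0.086]]' | grep force; python3 go.py 469.4 -291.4 6 33.7
```

```text
wrist_force: [0.1, -0.1, 0.9]
gripper_force: 0.0
[-0.0008 -0.0016  0.066 ] 0.0024 rows 1.6 yaw 33.84 tilt [0.0007 0.0001] p [ 470.9 -292.3   72. ] F [ 0.1 -0.1  0.9] t 11.7833 w 1.0 q7 -0.73
```

```bash
python3 -m inch '[[-0.0008,-0.0014,0.03,0.002],[-0.0008,-0.0014,0.06,0.002],[-0.0008,-0.0014,0.066,0.002],[-0.0008,-0.0014,0.066,0.002],[-0.0008,-0.0014,0.066,0.002]]' | grep force; python3 go.py 469.4 -291.4 6 33.7
python3 -m inch '[[0,0,0,0],[0,0,0,0],[0,0,0,0],[0,0,0,0],[0,0,0,0],[0,0,0,0],[0,0,0,0],[0,0,0,0]]' 0.0 90 | tail -3;python3 go.py 469.4 -291.4 6 33.7
```

```text
wrist_force: [0.1, 0.1, 0.1]
gripper_force: 0.0
[ 0.0006 -0.0015  0.0008] -0.0007 rows 0.0 yaw 33.66 tilt [ 0.0021 -0.0012] p [ 469.7 -292.9    6.8] F [0.1 0.1 0.1] t 12.2 w 0.998 q7 -0.78
wrist_force: [-0.6, -0.2, 5.5]
width: 0.232
gripper_force: 88.3
[ 0.0015 -0.0009 -0.0005] -0.0013 rows 0.0 yaw 33.63 tilt [ 0.0008 -0.0007] p [ 468.7 -293.     5.5] F [-0.6 -0.2  5.5] t 12.8667 w 0.232 q7 -0.78
```

```bash
python3 -m inch '[[0,0,-0.03,0],[0,0,-0.07,0],[0,0,-0.11,0],[0,0,-0.14,0],[0,0,-0.14,0],[0,0,-0.14,0]]' - 100| grep -E "force|width"; python3 go.py 504.4 -4.2 146 -25.1
```

```text
wrist_force: [0.1, 0.4, -3.0]
width: 0.228
gripper_force: 98.9
[ 0.1895 -0.2209 -0.0003] 1.025 rows 7.0 yaw 33.63 tilt [ 0.0025 -0.0018] p [ 468.9 -293.1  146.2] F [ 0.1  0.4 -3. ] t 13.3667 w 0.228 q7 -0.69
```

```bash
python3 -m inch '[[0.1895,-0.2209,0,1.025],[0.1895,-0.2209,0,1.025],[0.1895,-0.2209,0,1.025],[0.1895,-0.2209,0,1.025],[0.1895,-0.2209,0,1.025],[0.1895,-0.2209,0,1.025],[0.1895,-0.2209,0,1.025],[0.1895,-0.2209,0,1.025]]' | head -1;python3 -m inch '[[0,0,0,0],[0,0,0,0],[0,0,0,0]]' |head -1; python3 go.py 504.4 -4.2 146 -25.1
```

```text
t: 14.03
t: 14.28
[ 0.0014 -0.0014 -0.0025] 0.057 rows 0.1 yaw -21.83 tilt [-0.0028 -0.001 ] p [502.6  -5.  143.5] F [-0.6 -1.8 -2.2] t 14.2833 w 0.227 q7 -2.09
```

```bash
python3 -m inch '[[0.0014,-0.0012,0.02,0.057],[0.0014,-0.0012,0.035,0.057],[0.0014,-0.0012,0.035,0.057],[0.0014,-0.0012,0.035,0.057],[0.0014,-0.0012,0.035,0.057]]' | head -1; python3 go.py 504.4 -4.2 100 -25.1
python3 - <<'E'
from h import *
p,d=camera('side');np.savez("pics/s5.npz",p=p,d=d)
cv2.imwrite("pics/c5.png",cv2.resize(p[140:250,280:390,::-1],(600,600),interpolation=cv2.INTER_CUBIC))
E
```

```text
t: 14.7
[-0.001   0.0005  0.0101] -0.0024 rows 0.2 yaw -25.24 tilt [-0.     -0.0002] p [505.6  -4.2 110.1] F [ 0.5  0.4 -1.1] t 14.7 w 0.229 q7 -2.15
```

View pics/c5.png

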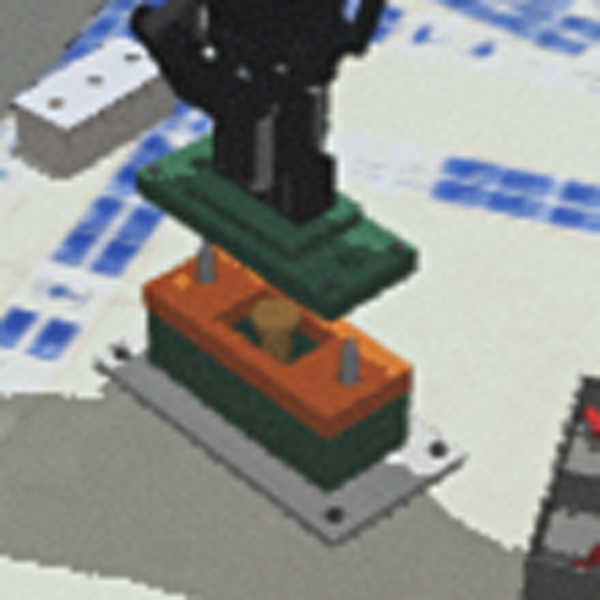

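The cover is held level. Its flange-top corners are about (137,180), (332,300) and (417,250); the matching plate-top corners are (145,288), (330,422) and (412,368).

```bash
python3 - <<'E'
from h import *
k=110/600
S=lambda x,y,z:ray('side',280+x*k-.5,140+y*k-.5,z)
A=[S(*t,.054) for t in((145,288),(330,422),(412,368))]
B=[S(*t,.1166) for t in((137,180),(332,300),(417,250))]
A=np.array(A);B=np.array(B);print(A,B,'\ndiff',(B-A)[:,:2]);print('centre(mid left-right)',A[[0,2]].mean(0),B[[0,2]].mean(0))
z=np.load('pics/s5.npz');p,d=z['p'],z['d'];W=cloud('side',p,d)
P=W[box('side',p,W,d,(280,140,390,250),'g',.108,.124)];print(rect(P),np.percentile(P[:,2],[5,50,95]))
P=W[box('side',p,W,d,(280,140,390,250),'o',.05,.06)];print(rect(P))
E
```

```text
[[ 5.683e+02 -6.200e+00  5.400e+01]
 [ 4.607e+02  4.470e+01  5.400e+01]
 [ 4.410e+02 -5.000e-01  5.400e+01]] [[567.7  -1.5 116.6]
 [462.3  42.1 116.6]
 [441.9  -1.3 116.6]] 
diff [[-0.6  4.7]
 [ 1.6 -2.6]
 [ 0.9 -0.8]]
centre(mid left-right) [504.65  -3.35  54.  ] [504.8  -1.4 116.6]
[505.7  -2.4 120.9  50.1 154.6] [0.10983076 0.11607157 0.11884596]
[504.9  -4.3 122.8  51.9 154.8]
```

```bash
python3 go.py 504.4 -4.8 85 -25.2; python3 -m inch '[[-0.0008,0.001,0.02,0],[-0.0008,0.001,0.025,0],[-0.0008,0.001,0.025,0],[-0.0008,0.001,0.025,0],[-0.0008,0.001,0.025,0]]' | grep -E "force"; python3 go.py 504.4 -4.8 75 -25.2
```

```text
[-0.001   0.0014  0.0255] -0.0005 rows 0.6 yaw -25.23 tilt [ 0.0009 -0.0001] p [505.8  -3.9 110.5] F [ 0.5  0.3 -2.3] t 14.75 w 0.227 q7 -2.15
wrist_force: [-1.0, 0.2, -1.2]
gripper_force: 98.9
[0.0001 0.0012 0.0106] 0.0 rows 0.3 yaw -25.2 tilt [0.001 0.   ] p [504.8  -3.7  85.6] F [-1.   0.2 -1.2] t 15.1667 w 0.227 q7 -2.16
```

```bash
python3 -m inch '[[0,0.0008,0.005,0],[0,0.0008,0.009,0],[0,0.0008,0.009,0]]' | grep -E "wrist"; python3 go.py 504.4 -4.6 70 -25.2;python3 -m inch '[[0,0,0.004,0],[0,0,0.006,0],[0,0,0.006,0]]' | grep -E "wrist"; python3 go.py 504.4 -4.6 65 -25.2
```

```text
wrist_force: [-0.6, 0.9, -1.8]
[ 0.0008 -0.0003  0.0052] -0.0 rows 0.1 yaw -25.2 tilt [-0.0008 -0.    ] p [503.5  -4.5  75.2] F [-0.6  0.9 -1.8] t 15.4167 w 0.234 q7 -2.17
wrist_force: [0.4, -0.8, -2.5]
[ 0.0004 -0.0002  0.0044] -0.0001 rows 0.1 yaw -25.21 tilt [-0.0003 -0.0001] p [503.9  -4.6  69.4] F [ 0.4 -0.8 -2.5] t 15.6667 w 0.225 q7 -2.17
```

Past the taper with no side force. Now onto the pad and home.

```bash
python3 -m inch '[[0,0,0.004,0],[0,0,0.006,0],[0,0,0.006,0]]' | grep -E "wrist"; python3 go.py 504.4 -4.6 60 -25.2;python3 -m inch '[[0,0,0.003,0],[0,0,0.004,0],[0,0,0.004,0]]' - 120| grep -E "wrist"; python3 go.py 504.4 -4.6 59 -25.2
```

```text
wrist_force: [0.0, -1.3, 2.8]
[-0.     -0.      0.0038] -0.0004 rows 0.1 yaw -25.22 tilt [ 0.0008 -0.0002] p [504.4  -4.6  63.8] F [ 0.  -1.3  2.8] t 15.9167 w 0.232 q7 -2.17
wrist_force: [-0.3, -0.6, 5.3]
[-0.      0.      0.0011] -0.0003 rows 0.0 yaw -25.22 tilt [ 0.0011 -0.0002] p [504.4  -4.6  60.1] F [-0.3 -0.6  5.3] t 16.1667 w 0.22 q7 -2.17
```

```bash
for i in 1; do python3 -m inch '[[0,0,0.001,0],[0,0,0.001,0],[0,0,0.001,0]]' | grep -E "pos|wrist";python3 -m inch '[[0,0,0.001,0],[0,0,0.001,0],[0,0,0.001,0]]' | grep -E "pos|wrist"; done
```

```text
eef_pos: [0.5044, -0.0047, 0.0596]
wrist_force: [-1.0, -1.4, 9.7]
eef_pos: [0.5045, -0.0047, 0.0596]
wrist_force: [-3.8, -1.7, 19.2]
```

```bash
python3 -m inch '[[0,0,0.0005,0],[0,0,0.0005,0],[0,0,0.0005,0],[0,0,0.0005,0],[0,0,0.0005,0],[0,0,0.0005,0]]'
python3 - <<'E'
from h import *
p,d=camera('side')
cv2.imwrite("pics/c6.png",cv2.resize(p[140:250,280:390,::-1],(600,600),interpolation=cv2.INTER_CUBIC))
W=cloud('side',p,d)
P=W[box('side',p,W,d,(280,140,390,250),'g',.06,.071)];print(rect(P),np.median(P[:,2]))
print(readout.get_state()['t'],readout.get_state()['wrist_force'])
E
```

```text
t: 17.17
eef_pos: [0.5045, -0.0047, 0.0595]
eef_rot: [0.0, 0.976, -0.218, 0.001]
wrist_force: [-6.6, -1.2, 26.6]
width: 0.218
gripper_force: 125.6
[506.5  -3.4 122.5  48.4 155.2] 0.06597375766722086
17.2167 [-5.79169211 -1.95717024 24.56501225]
```

View pics/c6.png

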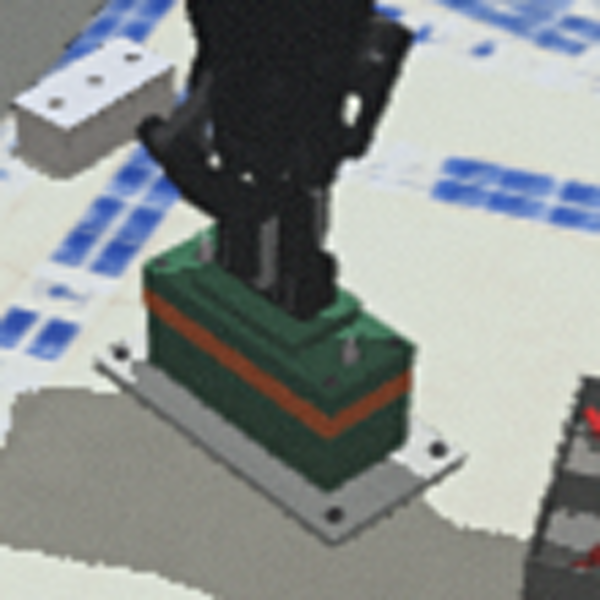

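The housing is shut: the cover lies flush on the plate with no gap along the seam from (145,290) to (410,380). Its flange top measures 66 mm, as expected, the dowels show at (207,245) and (350,348), and the cover is pressed home at 25 N.

```bash
python3 -c "
from rig import r
print(r.finish_job())"
```

```text
the job is handed in; nothing more can be done
None
```

The job is handed in at 17.2 s: the far orange plate lies flat on the dowels and was released, the cover is pressed home on it at about 25 N with the gripper still holding, and the battery pack and aluminium block were not touched; the first grasp closed on nothing because the fingertips sat about 2 cm higher than the TCP reading.

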